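# Open the polish box and cover the implement tray with its lid

## Robot

A 7-joint arm with a two-finger parallel gripper is mounted at the origin on the work surface. World frame = base frame: x ahead of the robot, y to its left, z up, the work surface at z = 0. Lengths are in mm, angles in rad, forces in N, time in s.
With the tool pointing down it reaches from about 400 to 900 mm from the base axis. Payload 5.6 kg.
Tool frame: the origin (TCP) lies midway between the tips of the shut fingers; the grasp point (between the pads) lies 19 mm behind it; z points along the fingers, y is the line along which they close (so a half turn about z gives the same grasp; the last joint's range is limited). The gripper opens to 92 mm and grips with 3 to 60 N. Pads are 20 mm wide; open, the fingers measure 128 mm over their backs; the gripper's body (75 mm by 189 mm) begins 69 mm behind the grasp point.
Start: joints at [1.214, 0.468, -0.012, 1.603, 0.006, 1.071, -0.056], TCP at [200.597, -618.28, 214.592] pointing down, gripper open.
Joint ranges: [-2.53, 2.53], [-0.31, 2.02], [-1.57, 1.55], [0.28, 2.44], [-1.29, 4.43], [0.15, 1.84], [-2.92, 2.92]. Speed limits (rad/s): [2.57, 2.57, 3.14, 3.14, 3.14, 3.14, 3.14].

## Interface

Orientations are given as a rotation vector (axis times angle).
In Python, from cell import robot, grip, kin, viewer gives the robot as it stands. Calls block until the motion is done:
- robot.movep(position, orientation): joint-space move of the TCP to a pose.
- robot.servo_line(position, feed=150, rotation=None): straight line of the TCP; rotation=None keeps the orientation; feed is the mean speed in mm/s.
- robot.goto_joints(angles): joint-space move.
- grip(opening, newtons=None): opening from 0.0 (shut) to 1.0 (fully open); newtons is the grip in N (None keeps the last); returns when the fingers have stopped.
- robot.hold(seconds).
- kin.ik(position, orientation): joint angles nearest the present ones, or None.
- robot.observe(): the state.
- viewer.read_camera(name): name is "side" or "top" or "wrist"; returns the picture (420x560x3 uint8, red, green, blue); there is no depth.
- viewer.camera_info(name): a dict with "camera_matrix" (3x3 intrinsics, pixels), "R" (3x3) and "t" (3): a world point X has camera coordinates R X + t. Camera axes: x right, y down, z forward; pixel columns grow to the right and rows downward; lengths in mm; the calibration is good to about 2 mm. A picture is of the moment at which its call begins: read the wrist's pose just before it. camera_info takes no time and is no camera call; for the wrist camera it gives the pose at the moment of the call.
A pose or a line that the arm cannot do raises robot.IKError and nothing moves.
- robot.job_done(): hands the job in; it is judged then, once.
Trained networks look in the newest picture that a camera, given by its name, has taken for a name from the list of things; names that differ only in an ending like _2 or _b are one class to them, and where a whole thing is asked for, a point or a joint stands for the part that bears it (a point fixed in the world has none). Each returns a list of dicts, best first, with "confidence" (0 to 1); they miss things now and then, are a little off and sometimes report something else, mostly with a low value. They report only what shows in the picture. A call takes as long as a camera call.
- viewer.silhouettes(name, camera): "mask" (420x560 bool, what is visible of it).
- viewer.pinpoint(name, camera): "at" ([x, y, z] in mm, in the coordinates of the camera as it stood for that picture, good to about 4 mm: a listed point, or the origin of a listed thing).
The state is a dict: "t": time; "joints": joint angles; "joint_velocities": joint speeds; "joint_torque": joint torques, N m; "tcp_pos": TCP position; "tcp_rot": TCP orientation; "contact_force": force on the tool from outside, world axes, zero at the start; "wrist_torque": the same for the moment, N m; "grip_width": opening from 0.0 (shut) to 1.0 (fully open); "grip_force": force on a finger pad.
Only numpy, scipy, OpenCV 4.12 (cv2) and the standard library are available. Lean on these libraries where they do the work, as an engineer would, in place of code of your own. Each camera call takes 0.05 s, during which the arm holds its last target. There are 200 camera calls.

## Task

Open the olive polish box: flip the two sprung clips off the opposite edges of its lid, both before the lid is lifted. Then lift the lid off by its handle and lower it gently onto the blue implement tray as a cover, with its notch over the tray's key so that it lies flat and level. Leave both clips open, and do not tip the lid or disturb the bottles and jar standing around.

Things in the scene. Friction and masses are not known exactly. Their poses are not given: they have to be found in the camera images.
- box: Olive-green polish box, 190 x 160 x 100 mm (x, y, z), 5 mm walls, fixed, nail polishes inside. Origin at the centre of its underside, z up. Its rim is 100 mm above the table. One clip sits at the middle of its +y side, one at its -y side. An orange key 20 mm wide (y), 8 mm thick, 14 mm high stands on the middle of its +x rim.
- tray: Blue open implement tray, 190 x 160 x 45 mm, 5 mm walls, fixed to the table, nail files lying inside below the rim. Origin at the centre of its underside; z up. Its rim is 45 mm above the table, and its rim outline is the same as the box's.
- tray_key (a point): The tray's orange key, 20 mm wide (y), 8 mm thick (x), standing 14 mm up from the middle of the tray's +x rim. The point is at the key's foot, at rim height; axes as the tray's.
- lid: Cream loose lid, about 0.26 kg, on the box at the start, axes parallel to the box's. Plate 200 x 176 x 6 mm (x, y, z); origin at the centre of its underside, level with the rim when seated. A lip below, 172 x 142 mm, 10 mm deep, fits inside a rim with 4 mm play all round. A notch in the middle of its +x edge, 28 mm wide (y), 16 mm deep (x), takes a key with 4 mm play.
- lid_grip (a point): Centre of the lid's black handle bar, where to grasp: bar 104 mm long (lid x), 16 mm wide (lid y), 22 mm tall. The point is over the lid's origin, 27 mm above the lid's top face and 33 mm above the plate's underside; the bar's top is 11 mm above the point. Axes as the lid's.
- lid_notch (a point): Middle of the lid's notch, at the underside of the plate, 92 mm along the lid's +x from the lid's origin; lies on the key's foot point when seated. Axes as the lid's.
- clip_left (a joint): Orange sprung clip on the box's +y side, hinged along box x, 60 mm above the table, 92 mm from the box's centre. 0 = closed, hook over the lid's edge; 1.2 rad = folded fully outward. Over-centre spring: about 5 N at the tab moves it; let go below 0.5 rad it snaps shut, beyond that it snaps open to 1.2 and stays, then reaching 170 mm from the box's centre.
- clip_right (a joint): The same clip on the box's -y side, opening toward -y. 0 = closed, 1.2 rad = fully open.
- clip_left_tab (a point): On the inner face of the +y clip's upright tab (40 mm wide along box x, 4 mm thick), 12 mm below its top edge; moves with the clip. Closed: 30 mm above the rim, 24 mm above the lid's top face, 92 mm from the box's centre. The hook below reaches 14 mm inward, its top 12 mm above the rim: a closed finger over 14 mm above the rim, behind the tab, can push it outward.
- clip_right_tab (a point): The same point on the inner face of the -y clip's tab.
- polish_pink: Pink nail polish bottle with black cap, 28 mm across, 81 mm tall, loose bystander; origin at its underside.
- polish_red: Red nail polish bottle, same size, bystander.
- polish_plum: Plum nail polish bottle, same size, bystander.
- cream_jar: Pale pink cream jar, 68 mm across, 55 mm tall, loose bystander; origin at its underside.
- remover: Clear bottle with pink cap, 56 mm across, 150 mm tall, loose bystander; origin at its underside.

How it is judged (in metres and radians):
On the way, in this order (a step that is already met when the one before it is completed fails the run):
1. both clips flipped open while the lid is still seated on the box (value of joint each of clip_left, clip_right above 0.9 rad and z of lid in the frame of box below 0.108 m and horizontal distance between lid and box below 0.012 m), for 0.2 s.
2. the lid lifted clear of the box (z of lid in the frame of box above 0.125 m), for 0.1 s.
At the end, for the whole second after the job is handed in: Both clips stand open (over 0.9 rad); the lid lies flat on the tray's rim (plate underside within 4 mm of rim height, tilt under 0.04 rad), centred within 10 mm, parallel to the tray within 0.09 rad, its notch within 10 mm of the key, at rest and released (value of joint each of clip_left, clip_right above 0.9 rad and z of lid in the frame of tray between 0.041 and 0.049 m and horizontal distance between lid_notch and tray_key below 0.01 m and horizontal distance between lid and tray below 0.01 m and angle between the x axis of lid and the x axis of tray, either way round below 0.09 rad and angle between lid's own z axis and vertical below 0.04 rad and linear speed of lid below 0.02 m/s and angular speed of lid below 0.1 rad/s and contact force between the fingers and lid below 0.1 N); the robot touches nothing.
It fails at once if the lid is raised while a clip is still closed (z of lid in the frame of box above 0.115 m and horizontal distance between lid and box below 0.1 m and value of joint any of clip_left, clip_right below 0.5 rad).
It fails at once if the lid is tipped by more than about 35 degrees (angle between lid's own z axis and vertical above 0.6 rad).
It fails at once if the lid is dropped onto the tray (faster than 0.6 m/s just above it) (linear speed of lid above 0.6 m/s and z of lid in the frame of tray below 0.075 m and horizontal distance between lid and tray below 0.06 m).
It fails at once if a bystander is pushed more than 30 mm (distance of any of polish_pink, polish_red, polish_plum, cream_jar, remover from where it was at the start of the episode above 0.03 m).
It also fails if it takes over 64 s, if anything falls off the work surface, if the arm or the gripper's body presses on something with over 40 N, if the wrist force passes 120 N, or if a joint passes its speed limit or range.

## Working session

There is one attempt and no reset: what is moved stays moved. The work goes in short steps, each a Python script; the robot and the scene stay as the last script left them, time stands still between calls to the robot, and variables do not carry over. Pictures are saved under pics/ and viewed, at most 10 in all, crops included, and the job is handed in when it is done.

```bash
mkdir -p pics; cat > h.py <<'E'
import numpy as np, cv2
from scipy.spatial.transform import Rotation as R
from cell import robot, grip, kin, viewer
def cam(c):
    i=viewer.camera_info(c); return np.array(i["camera_matrix"]),np.array(i["R"]),np.array(i["t"])
def pin(n,c):
    K,Rm,t=cam(c)
    return [(np.round(Rm.T@(np.array(d["at"])-t),1).tolist(),round(d["confidence"],2)) for d in viewer.pinpoint(n,c)[:2]]
def snap(c,f=None):
    im=viewer.read_camera(c)
    if f: cv2.imwrite("pics/"+f,im[:,:,::-1])
    return im
E
python3 - <<'E'
from h import *
ims=[snap(c) for c in("top","side")]
cv2.imwrite("pics/a.png",cv2.resize(np.hstack(ims),(800,300),interpolation=cv2.INTER_AREA)[:,:,::-1])
for n in "box tray tray_key lid lid_grip lid_notch clip_left_tab clip_right_tab polish_pink polish_red polish_plum cream_jar remover".split():
    print(n,*[(c,pin(n,c)) for c in("top","side")])
o=robot.observe();print(o["t"],o["tcp_rot"],o["grip_width"])
E
```

```text
box ('top', []) ('side', [([530.6, -203.3, -2.0], 0.75)])
tray ('top', [([520.3, 208.9, 1.4], 0.96)]) ('side', [([518.0, 211.1, 4.0], 0.89)])
tray_key ('top', [([622.5, -194.3, 98.0], 0.58), ([614.8, 226.6, 42.7], 0.57)]) ('side', [([606.1, 229.8, 44.4], 0.59)])
lid ('top', [([535.9, -204.6, 94.5], 0.57)]) ('side', [([532.2, -205.8, 101.9], 0.92)])
lid_grip ('top', [([534.2, -203.0, 133.3], 0.71)]) ('side', [([530.1, -208.9, 133.9], 0.92)])
lid_notch ('top', [([622.4, -191.5, 98.0], 0.69)]) ('side', [([621.7, -194.8, 102.9], 0.78)])
clip_left_tab ('top', [([517.1, -112.3, 126.5], 0.51)]) ('side', [([521.3, -113.6, 131.7], 0.53)])
clip_right_tab ('top', [([544.4, -294.6, 134.0], 0.67)]) ('side', [([546.1, -294.7, 130.1], 0.77)])
polish_pink ('top', [([547.1, -463.3, -3.8], 0.48)]) ('side', [([544.7, -466.4, 1.8], 0.69)])
polish_red ('top', [([528.1, 444.1, -2.6], 0.71)]) ('side', [([691.0, 26.9, 5.7], 0.62), ([521.9, 445.4, 2.2], 0.49)])
polish_plum ('top', [([692.2, 27.3, 3.7], 0.56)]) ('side', [([691.6, 29.2, 3.0], 0.64)])
cream_jar ('top', [([775.7, 13.4, -3.3], 0.77)]) ('side', [([770.3, 9.1, 1.2], 0.68)])
remover ('top', [([808.4, -148.0, 4.4], 0.77), ([614.3, 227.1, 43.1], 0.64)]) ('side', [([799.3, -147.8, 2.7], 0.91)])
1.4 [ 3.10303179e+00  4.90696732e-01 -4.74823068e-05] 0.9981897318257671
```

View pics/a.png

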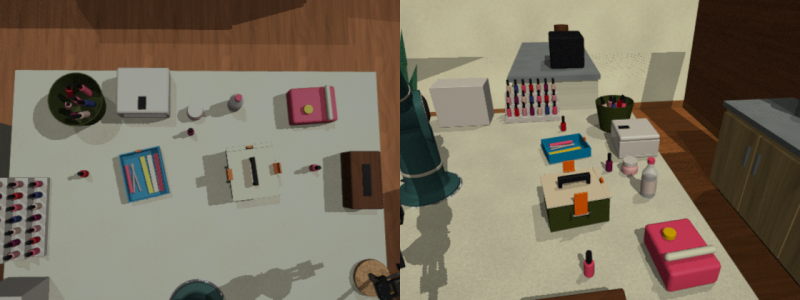

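```bash
cat >> h.py <<'E'
from scipy.optimize import minimize
from scipy.spatial import ConvexHull
def fit(name,c,x0,boxes):
    """fit x,y,yaw of a set of boxes (lx,ly,z0,z1) to the silhouette"""
    m=viewer.silhouettes(name,c)
    if not m: return None
    m=m[0]["mask"].astype(np.uint8)
    m=cv2.morphologyEx(m,cv2.MORPH_CLOSE,np.ones((9,9)))
    K,Rm,t=cam(c)
    def cost(p):
        P=np.array([[sx*lx/2,sy*ly/2,z] for lx,ly,z0,z1 in boxes for sx in(-1,1) for sy in(-1,1) for z in(z0,z1)])
        P=R.from_euler("z",p[2]).apply(P)+[p[0],p[1],0]
        u=(Rm@P.T+t[:,None]).T@K.T; u=u[:,:2]/u[:,2:]
        h=cv2.convexHull(u.astype(np.float32))
        s=8; o=np.zeros((420*4,560*4),np.uint8)
        cv2.fillConvexPoly(o,np.round((h+.5)*4*16).astype(np.int32),1,shift=4)
        return (o!=M).sum()/M.sum()
    M=cv2.resize(m,(2240,1680),interpolation=cv2.INTER_NEAREST)
    r=minimize(cost,x0,method="Nelder-Mead",options=dict(initial_simplex=np.array(x0)+np.array([[0,0,0],[8,0,0],[0,8,0],[0,0,.1]]),maxiter=120))
    return np.round(r.x,3),round(r.fun,3)
def tool(yaw):  # pointing down, tool x at yaw
    return (R.from_euler("z",yaw)*R.from_euler("x",np.pi)).as_rotvec()
def best(pos,yaw):
    q0=np.array(robot.observe()["joints"]); L=[]
    for y in (yaw,yaw+np.pi):
        q=kin.ik(list(pos),tool(y))
        if q is not None: L.append((abs(np.array(q)-q0).max(),y,np.round(q,2)))
    return sorted(L,key=lambda a:a[0])
E
python3 - <<'E'
from h import *
for c in("top","side"):
    snap(c)
    print(c,"tray",fit("tray",c,[519,210,.19],[(190,160,0,45)]))
    print(c,"lid",fit("lid",c,[533,-204,.14],[(200,176,100,106)]))
    for n in("lid_notch","lid","lid_grip","tray_key","tray","clip_left_tab","clip_right_tab"): print(n,pin(n,c))
for s in(1,-1):
    p=R.from_euler("z",.14).apply([0,55*s,0])+[533,-204,180]
    print(best(p,.14+np.pi/2))
print(best([533,-204,200],.14),best([519,210,200],.2))
E
```

```text
top tray (array([5.24063e+02, 2.10226e+02, 2.28000e-01]), np.float64(0.027))
top lid (array([ 5.33593e+02, -2.03960e+02,  1.31000e-01]), np.float64(0.048))
lid_notch [([622.0, -193.3, 100.9], 0.96)]
lid [([534.2, -205.4, 97.9], 0.6), ([806.5, -147.7, 2.3], 0.58)]
lid_grip [([529.6, -204.6, 128.9], 0.88)]
tray_key [([614.8, 227.4, 42.9], 0.56)]
tray [([519.9, 210.5, 2.7], 0.79)]
clip_left_tab [([519.8, -114.5, 127.0], 0.54)]
clip_right_tab [([544.0, -296.1, 131.9], 0.57), ([622.2, -192.8, 99.9], 0.54)]
side tray (array([5.17484e+02, 2.12047e+02, 2.12000e-01]), np.float64(0.042))
side lid (array([ 5.28512e+02, -2.01606e+02,  1.27000e-01]), np.float64(0.142))
lid_notch [([622.8, -193.9, 102.0], 0.88), ([542.5, -467.5, 0.2], 0.42)]
lid [([532.8, -207.0, 101.9], 0.73)]
lid_grip [([527.9, -204.7, 133.0], 0.85)]
tray_key []
tray [([521.6, 212.5, 3.9], 0.6)]
clip_left_tab [([521.8, -112.7, 130.7], 0.75)]
clip_right_tab [([543.9, -295.4, 128.2], 0.92), ([622.2, -192.9, 100.7], 0.41)]
[(np.float64(0.565972762217958), 1.7107963267948967, array([ 0.68,  0.4 , -0.58,  1.86,  0.27,  0.95,  0.12])), (np.float64(2.7280771618809414), 4.85238898038469, array([ 0.21,  0.33,  0.  ,  1.89, -0.  ,  0.92, -2.78]))]
[(np.float64(0.46639850771444125), 1.7107963267948967, array([ 0.75,  0.47, -0.47,  1.74,  0.25,  0.99,  0.32])), (np.float64(2.4986434674148135), 4.85238898038469, array([ 0.29,  0.42,  0.13,  1.77, -0.07,  0.96, -2.55]))]
[(np.float64(1.1546997834567843), 0.14, array([ 0.49,  0.37, -0.23,  1.8 ,  0.1 ,  0.98, -1.21])), (np.float64(1.7684119493029722), 3.2815926535897932, array([ 0.88,  0.47, -0.75,  1.78,  0.36,  1.04,  1.71]))] [(np.float64(1.0429727183587503), 3.3415926535897933, array([ 0.34,  0.57, -1.05,  1.79,  0.56,  1.11,  0.86])), (np.float64(2.110168574512732), 0.2, array([ 0.21,  0.48, -0.85,  1.8 ,  0.41,  1.05, -2.17]))]
```

```bash
python3 - <<'E'
from h import *
B=np.array([532.5,-204.5,0]); yaw=.137; Rz=R.from_euler("z",yaw)
P=lambda y,z:(Rz.apply([0,y,0])+B+[0,0,z]).tolist()
rot=tool(yaw+np.pi/2)
grip(0.0)
for s in(-1,1):
    robot.movep(P(55*s,200),rot)
    robot.servo_line(P(55*s,122),feed=100)
    robot.servo_line(P(140*s,122),feed=80)
    print(s,robot.observe()["contact_force"],robot.observe()["tcp_pos"])
    robot.servo_line(P(130*s,200),feed=150)
robot.movep(P(0,330),tool(yaw))
grip(1.0)
print(robot.observe()["t"])
ims=[snap(c) for c in("wrist","side")]
for n in("lid_notch","lid","lid_grip","clip_left_tab","clip_right_tab"): print(n,pin(n,"wrist"),pin(n,"side"))
print(fit("lid","wrist",[533,-204,.137],[(200,176,100,106)]))
cv2.imwrite("pics/b.png",cv2.resize(np.hstack(ims),(800,300),interpolation=cv2.INTER_AREA)[:,:,::-1])
E
```

```text
-1 [0.90436403 0.86848206 0.51303447] [ 551.73300639 -342.61308541  122.10705438]
1 [-0.18505007  0.73371504 -0.60936397] [513.44204233 -66.31264716 121.94893346]
14.45
lid_notch [([621.8, -192.1, 103.5], 0.78)] [([621.2, -192.5, 102.5], 0.87), ([770.2, 9.1, -0.2], 0.63)]
lid [([535.4, -208.9, 101.5], 0.66)] [([533.1, -206.4, 102.2], 0.76), ([551.0, -359.0, 83.8], 0.71)]
lid_grip [] [([528.7, -206.4, 133.5], 0.67)]
clip_left_tab [([503.7, -48.7, 82.1], 0.68)] [([512.0, -51.6, 85.3], 0.67)]
clip_right_tab [([553.4, -360.2, 88.6], 0.73)] [([552.4, -361.1, 84.0], 0.82)]
(array([ 5.31313e+02, -2.05230e+02,  1.27000e-01]), np.float64(0.029))
```

View pics/b.png

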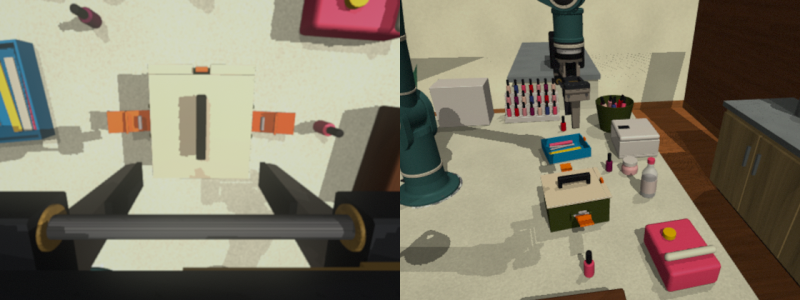

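```bash
python3 - <<'E'
from h import *
robot.movep([520,211,275],tool(.2))
robot.hold(.3)
im=snap("wrist","c.png")
print(np.round(robot.observe()["joints"],2),robot.observe()["t"])
for n in("tray","tray_key"): print(n,pin(n,"wrist"))
print(fit("tray","wrist",[520,211,.2],[(190,160,0,45)]))
E
```

```text
[-0.01  0.32 -0.54  1.73  0.18  1.14 -1.97] 17.0
tray [([523.7, 205.8, 0.1], 0.84)]
tray_key [([607.7, 230.7, 42.8], 0.68)]
(array([5.21349e+02, 2.09458e+02, 2.23000e-01]), np.float64(0.014))
```

View pics/c.png

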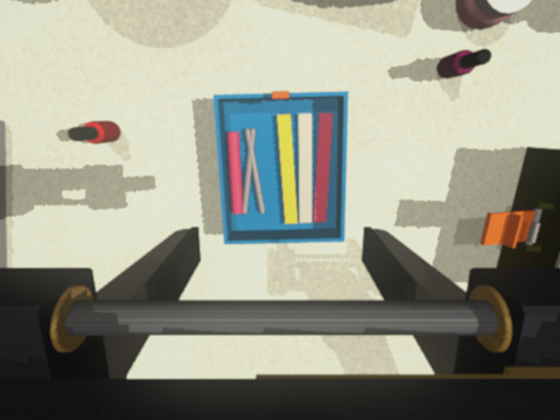

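```bash
python3 - <<'E'
from h import *
L=[531.3,-205.2]; 
robot.movep(L+[220],tool(.129))
robot.servo_line(L+[114],feed=90)
grip(0.0,35); print(robot.observe()["grip_width"],robot.observe()["grip_force"],robot.observe()["tcp_pos"])
robot.servo_line(L+[180],feed=50)
robot.servo_line(L+[235],feed=120)
robot.movep([521.2,209.7,235],tool(.222))
robot.hold(.2)
robot.servo_line([521.2,209.7,110],feed=100)
robot.hold(.3)
o=robot.observe();print(o["t"],o["tcp_pos"],o["contact_force"],o["grip_width"])
ims=[snap(c) for c in("wrist","side","top")]
for c in("wrist","side","top"):
    for n in("lid_notch","lid","tray_key","clip_left_tab","clip_right_tab"): print(c,n,pin(n,c))
    print(fit("lid",c,[521,210,.222],[(200,176,96,102)]))
cv2.imwrite("pics/d.png",np.hstack([ims[0],ims[1][130:330,200:440].repeat(2,0).repeat(2,1)[:400] if 0 else cv2.resize(ims[1][150:300,150:350],(240,420))])[:,:,::-1])
E
```

```text
0.1671753939375802 34.999950528144836 [ 531.31065913 -205.20276662  113.97742365]
26.6667 [521.36435417 209.69967515 110.28403128] [ 0.06610064 -0.68968714 -2.70766729] 0.1756811119049226
wrist lid_notch [([607.6, 230.9, 44.6], 0.71)]
wrist lid [([521.9, 206.9, 96.4], 0.74)]
wrist tray_key [([608.0, 229.2, 43.8], 0.93)]
wrist clip_left_tab []
wrist clip_right_tab []
(array([5.21355e+02, 2.09636e+02, 2.20000e-01]), np.float64(0.468))
side lid_notch [([517.2, 211.3, 6.7], 0.34)]
side lid [([522.6, 210.4, 98.9], 0.8)]
side tray_key [([606.5, 231.7, 44.4], 0.61)]
side clip_left_tab [([512.7, -53.7, 86.2], 0.75)]
side clip_right_tab [([553.6, -362.3, 84.1], 0.96), ([520.4, 211.2, 2.9], 0.57)]
(array([5.18050e+02, 2.12063e+02, 2.23000e-01]), np.float64(0.04))
top lid_notch [([613.6, 227.5, 95.4], 0.93), ([807.6, -148.1, 2.9], 0.46)]
top lid [([523.7, 208.2, 92.8], 0.71)]
top tray_key [([547.4, -464.0, -4.6], 0.7), ([614.2, 226.4, 44.5], 0.53)]
top clip_left_tab [([510.8, -47.6, 85.7], 0.72)]
top clip_right_tab [([552.6, -358.6, 87.8], 0.94)]
(array([5.25210e+02, 2.10805e+02, 2.21000e-01]), np.float64(1.721))
```

View pics/d.png

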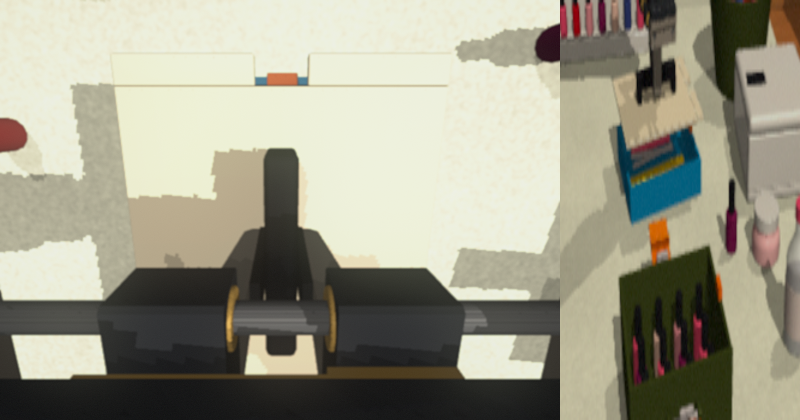

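```bash
python3 - <<'E'
from h import *
x,y=521.2,209.7
for z in(78,72,68,65,62,60.5,59.5):
    robot.servo_line([x,y,z],feed=30)
    o=robot.observe(); f=o["contact_force"]; print(z,np.round(f,1),np.round(o["tcp_pos"],1))
    if f[2]>6: break
print(o["t"])
ims=[snap(c) for c in("wrist","side")]
for n in("lid_notch","lid"): print(n,pin(n,"wrist"),pin(n,"side"))
print(fit("lid","side",[518,212,.222],[(200,176,45,51)]))
cv2.imwrite("pics/e.png",np.hstack([ims[0],cv2.resize(ims[1][150:300,150:350],(240,420))])[:,:,::-1])
E
```

```text
78 [-0.1  0.1 -2.5] [521.4 209.8  78.2]
72 [-0.7  0.4 -2.6] [521.  209.6  71.7]
68 [ 0.5 -0.3 -1.1] [521.  209.6  67.7]
65 [ 0.2  0.1 -2.3] [521.1 209.6  64.8]
62 [-0.4 -0.4 -2.4] [521.  209.6  61.8]
60.5 [ 0.1 -0.6 -2.1] [521.1 209.7  60.4]
59.5 [ 0.2 -0.2 -2.3] [521.2 209.7  59.5]
30.5667
lid_notch [] [([519.3, 208.4, 76.1], 0.7), ([613.1, 227.2, 49.3], 0.68)]
lid [([523.1, 208.6, 44.2], 0.56)] [([521.9, 210.4, 49.1], 0.64)]
(array([5.17077e+02, 2.12898e+02, 2.23000e-01]), np.float64(0.042))
```

View pics/e.png

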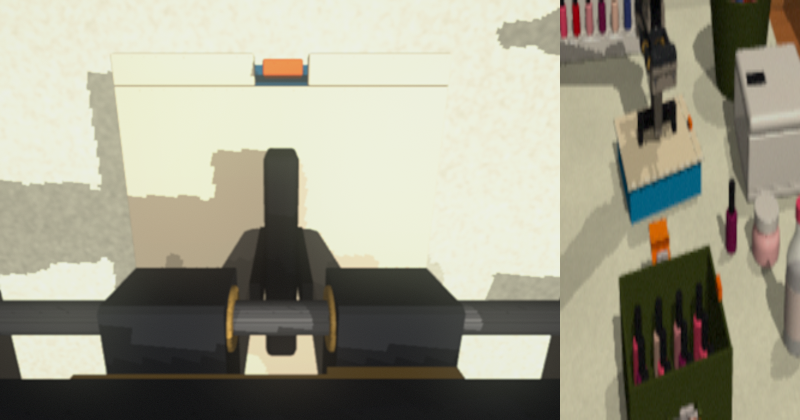

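The lip and key have gone in: the notch spans columns 254–309 with the key centred at 263–302, and the lid lies just over the rim. I'll lower it the last bit, release, and check.

```bash
python3 - <<'E'
from h import *
x,y=521.2,209.7
z=59.5
while z>54:
    z-=.5; robot.servo_line([x,y,z],feed=15); f=robot.observe()["contact_force"][2]
    if f>2: break
print(z,f)
grip(0.5); robot.hold(.2)
robot.servo_line([x,y,200],feed=100)
robot.movep([430,60,330],tool(.2)); robot.hold(.4)
o=robot.observe();print(o["t"],np.round(o["contact_force"],1))
ims=[snap(c) for c in("top","side")]
for c in("top","side"):
    for n in("lid_notch","lid","clip_left_tab","clip_right_tab"): print(c,n,pin(n,c))
    print(fit("lid",c,[520,211,.222],[(200,176,45,51)]))
cv2.imwrite("pics/f.png",np.hstack([cv2.resize(ims[0][180:300,140:280],(400,343)),cv2.resize(ims[1][170:290,180:320],(400,343))])[:,:,::-1])
E
```

```text
58.5 4.146570439527282
35.0667 [-0.1 -0.9 -0.3]
top lid_notch [([609.8, 234.0, 44.6], 0.76)]
top lid [([524.9, 210.1, 42.6], 0.65), ([506.7, -49.1, 82.6], 0.17)]
top clip_left_tab [([509.6, -48.7, 79.1], 0.88)]
top clip_right_tab [([552.8, -361.1, 87.9], 0.89)]
(array([5.23851e+02, 2.11683e+02, 2.14000e-01]), np.float64(0.034))
side lid_notch [([611.7, 227.3, 45.0], 0.6)]
side lid [([521.2, 209.0, 48.1], 0.78), ([608.9, 231.4, 47.1], 0.58)]
side clip_left_tab [([513.1, -50.5, 85.3], 0.46)]
side clip_right_tab [([552.8, -362.7, 84.9], 0.88)]
(array([5.16859e+02, 2.12078e+02, 2.17000e-01]), np.float64(0.059))
```

View pics/f.png

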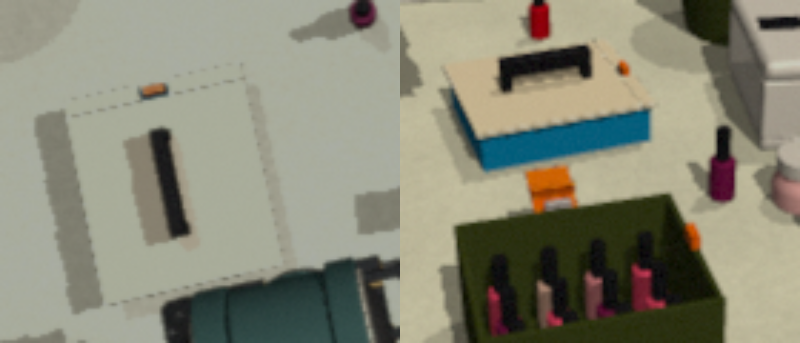

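The lid lies flat on the tray with the key in its notch (crop at about 153,90). Both clips are open and the gripper is clear of everything.

```bash
python3 -c "
from h import *
print(robot.job_done())"
```

```text
the job is handed in; nothing more can be done
None
```

I flipped both clips open, moved the lid onto the tray with its notch over the key, and handed the job in at about 35 s of the 64 s allowed. The last pictures show the lid flat, both clips open and the gripper clear; no verdict came back.

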